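Turn up the light in the latched display case

TASK

Turn the latch knob of the display case a quarter turn to release the lid, raise the lid well open, and slide the flush light dimmer inside all the way to its bright end. Then lower the lid gently until it is fully shut and turn the latch knob back to lock it. Leave the collection in the case and everything else on the console as it stands.

Things in the scene. Friction and masses are not known exactly. Their poses are not given: they have to be found in the camera images.
- case: Low dark-wood display case fixed on the console, 240 (x) x 400 (y) x 85 mm high without lid, walls 5 mm. Origin: centre of its underside; x from its front (robot side) to its hinge side, y left, z up. Inside, a black ledge (top 45 mm above the table) runs along the front wall to x = -24 mm and carries the dimmer; behind it the lined floor, 26 mm above the table, carries the collection.
- lid (a joint): Lid: dark metal frame 240 x 400 x 12 mm (top face 97 mm above the table) round a clear pane, hinged at the case's far edge. rad: 0 = shut, grows as the front edge rises, stop at 1.75. Stiff hinge (0.95 N m friction, lid 0.55 kg): stays at any angle; raising it by a handle takes about 8 N. The latch's tongue holds it shut when locked, and blocks it from shutting fully when turned to lock too early.
- lid_hinge (a point): Point on the hinge axis in the middle of the lid's back edge: 120 mm behind the case's centre, 90 mm above the table. The axis runs along the case's y.
- handle_left (a point): Middle of the left of two bow handles on the lid's front rail (case y = +120 mm): round steel bar 10 mm thick, 80 mm long, parallel to the hinge axis, its centre 35 mm above the lid's top face (30 mm free under it). Lid shut: 212 mm in front of the hinge axis and 42 mm higher. The frame turns with the lid (x, y, z as the case's when shut).
- handle_right (a point): The same on the right handle (case y = -120 mm).
- latch (a joint): Quarter-turn cam latch knob in the middle of the lid's front rail, rad: 0 = locked (wing along the case's x, black mark towards the front edge), grows counter-clockwise seen from above to a stop at 1.57 = released (wing along the case's y, black mark to the right, at the green line). The lid is free from about 1.3 on. About 0.08 N m of friction; it stays where it is left.
- latch_grip (a point): Grip point on the knob's axis. Brass wing 38 mm long, 10 mm thick, from 7 to 35 mm above the lid's top face, on a round skirt 24 mm across and 7 mm high; this point is 26 mm above the lid's top face. Lid shut: case x = -92, y = 0, 123 mm above the table. The frame turns with the knob, x along the wing (black mark on the -x end).
- dimmer (a joint): Travel of the flush slide dimmer, m: 0 = dim end (case right, small white dot), 0.09 = bright end (case left, +y, big yellow dot; the white bars beside it grow towards it). About 1.2 N of friction along its slot; it stays where it is left.
- dimmer_top (a point): Centre of the top of the dimmer's ribbed aluminium pad, 26 (case x) x 40 (case y) mm, only 3 mm proud of the ledge, 48 mm above the table, at case x = -50 mm; it slides along the case's y from y = -45 (dim) to +45 mm (bright). It has no handle: press on it (3 to 15 N) and drag.
- paperweight: Green glass paperweight, dome of 56 mm diameter and 36 mm height, standing loose on the case's lined floor; origin: centre of underside. Leave alone.
- compass: Brass pocket compass, 50 mm disc 12 mm thick, loose on the case's floor; origin: centre of underside. Leave alone.
- toy_car: Red and white model car, 64 mm long, 37 mm wide, 30 mm high, loose on the case's floor; origin: centre of underside. Leave alone.
- trinket_bowl: Small blue ceramic bowl, 60 mm across, 26 mm high, loose on the case's floor; origin: centre of underside. Leave alone.
- sculpture: Black sculpture of two upright rings on a 55 x 110 mm foot, 156 mm high, beside the case on the console; origin: centre of underside. Leave alone.
- key_bowl: White ceramic bowl with keys, 136 mm across, 45 mm high, beside the case; origin: centre of underside. Leave alone.
- candle: Amber glass candle jar with a wooden lid, 80 mm across, 97 mm high, beside the case; origin: centre of underside. Leave alone.
- books: Two stacked books, 160 x 220 mm, 50 mm high, at the robot's right; origin: centre of underside. Leave alone.

How it is judged (in metres and radians):
On the way, in this order (a step that is already met when the one before it is completed fails the run):
1. the latch knob is turned to release the lid (value of joint latch above 1.3 rad), for 0.1 s.
2. the lid is raised (value of joint lid above 0.6 rad), for 0.2 s.
3. the dimmer is slid to its bright end (value of joint dimmer above 0.084 m), for 0.2 s.
4. the lid is lowered until it is shut (value of joint lid below 0.015 rad), for 0.2 s.
5. the latch knob is turned back to lock (value of joint latch below 0.3 rad and value of joint lid below 0.015 rad), for 0.2 s.
At the end, for the whole second after the job is handed in: Latch knob back within 0.3 rad of locked, lid within 0.015 rad of fully shut, dimmer within 6 mm of its bright end, the collection and the things on the console at rest where they stood (all of step 5 and value of joint dimmer above 0.084 m and linear speed of each of paperweight, compass, toy_car, trinket_bowl, sculpture, key_bowl, candle, books below 0.02 m/s); the robot touches nothing.
It fails at once if the lid is slammed (closing faster than 2.5 rad/s) (velocity of joint lid below -2.5 rad/s).
It fails at once if a piece of the collection in the case is shifted by more than 15 mm or tipped (distance of any of paperweight, compass, toy_car, trinket_bowl from where it was at the start of the episode above 0.015 m or angle between any of paperweight, compass, toy_car, trinket_bowl's own z axis and vertical above 0.35 rad).
It fails at once if something else on the console is shifted by more than 25 mm or tipped (distance of any of sculpture, key_bowl, candle, books from where it was at the start of the episode above 0.025 m or angle between any of sculpture, key_bowl, candle, books's own z axis and vertical above 0.35 rad).
It also fails if it takes over 72 s, if anything falls off the work surface, if the arm or the gripper's body presses on something with over 40 N, if the wrist force passes 120 N, or if a joint passes its speed limit or range.

ROBOT

A 7-joint arm with a two-finger parallel gripper is mounted at the origin on the work surface. World frame = base frame: x ahead of the robot, y to its left, z up, the work surface at z = 0. Lengths are in mm, angles in rad, forces in N, time in s.
With the tool pointing down it reaches from about 400 to 875 mm from the base axis. Payload 6.5 kg.
Tool frame: the origin (TCP) lies between the finger pads; the fingertips stand 22 mm ahead of it and the grasp point (between the pads) lies 3 mm ahead of it; z points along the fingers, y is the line along which they close (so a half turn about z gives the same grasp; the last joint's range is limited). The gripper opens to 85 mm and grips with 20 to 120 N. Pads are 22 mm wide; open, the fingers measure 114 mm over their backs; the gripper's body (76 mm by 85 mm) begins 54 mm behind the grasp point. The pads swing forward as they close: fully open they stand 13 mm farther back than shut.
Start: joints at [-0.066, 0.536, -0.004, 1.538, 0.003, 1.067, -0.071], TCP at [649.992, 0.001, 253.29] pointing down, gripper open.
Joint ranges: [-2.7, 2.7], [-0.37, 2.16], [-1.27, 1.26], [0.24, 2.4], [-1.31, 4.45], [0.19, 1.91], [-2.76, 2.76]. Speed limits (rad/s): [2.39, 2.39, 3.14, 3.14, 3.14, 3.14, 3.14].

INTERFACE

Orientations are given as [roll, pitch, yaw] about the fixed x, y, z axes, in that order (R = Rz(yaw) Ry(pitch) Rx(roll)).
In Python, from rig import * gives the robot as it stands. The module is installed in compiled form; this text tells all that it offers.
- The arm moves only by the tool servo_tool, never from a script. Its argument "deltas" is text: rows parted by semicolons, each of 4 numbers parted by spaces: the shift along the tool's x, y, z in m, then the turn about the tool's z in degrees. A call has 1 to 10 rows; each row shifts and turns the commanded pose from where the row before left it, along the tool's axes as they then stand; what a row does not reach is not made up. A row lasts 1/12 s, in which the tool goes at most 41.7 mm and 7.16 degrees, less where a joint would pass 70% of its speed; a pose out of reach is approached as far as the arm can. A call is refused whole if a number of a shift passes 0.0417 or a number of a turn 7.16, either way. A call with a gripper value outside its range is refused whole. "grip" is the opening, from -1 (shut) to 1 (fully open), set as the call begins (left out, the last holds). The fingers move at their own pace and stop on an object; the grip force is fixed at half the most. Time passes only in rows, so rows that do not move let the fingers close. It gives the time, the measured TCP pose, the force, the opening and the grip force at its end, in the units of the state.
- get_state(): the state, without advancing time (a new reading comes with each control period).
- grab_frame(name): name is "scene" or "side" or "wrist"; returns a dict with "pixels" (480x640x3 uint8, red, green, blue), "depth" (480x640 float32, mm along the optical axis (not along the pixel's ray), 0 where there is no reading), "mtx" (3x3 intrinsics, pixels), "R" (3x3) and "t" (3): a world point X has camera coordinates R X + t. Camera axes: x right, y down, z forward; pixel columns grow to the right and rows downward; lengths in mm; the calibration is good to about 2 mm. A picture is of the moment at which its call begins.
- finish_job(): hands the job in; it is judged then, once.
Trained networks look in a picture, given as the dict that the camera call returned (one of the last four; its "shot" number tells which), for a name from the list of things; names that differ only in an ending like _2 or _b are one class to them, and where a whole thing is asked for, a point or a joint stands for the part that bears it (a point fixed in the world has none). Each returns a list of dicts, best first, with "conf" (0 to 1); they miss things now and then, are a little off and sometimes report something else, mostly with a low value. They report only what shows in the picture. A call takes as long as a camera call.
- find_in(name, picture): "bbox" ([left, top, width, height] in pixels, round what is visible of it).
- spot_point(name, picture): "centre" ([column, row] in pixels: a listed point, or the origin of a listed thing).
The state is a dict: "clock": time; "joint_positions": joint angles; "joint_vel": joint speeds; "joint_efforts": joint torques, N m; "eef_pos": TCP position; "tool_rot": TCP orientation; "force": force on the tool from outside, world axes, zero at the start; "moment": the same for the moment, N m; "gripper_width": finger opening in mm; "gripper_force": force on a finger pad.
Only numpy, scipy, OpenCV 4.12 (cv2) and the standard library are available. Lean on these libraries where they do the work, as an engineer would, in place of code of your own. Each camera call takes 0.05 s, during which the arm holds its last target. There are 200 camera calls.

## Working session

There is one attempt and no reset: what is moved stays moved. The work goes in short steps, Python scripts to look and compute and a tool call to move; the robot and the scene stay as the last step left them, time stands still between calls to the robot, and variables do not carry over. Pictures are saved under pics/ and viewed, at most 10 in all, crops included, and the job is handed in when it is done.

Besides the shell and the picture viewer there is one more tool, called after "Request:" as name(argument=value, ...), one argument or row to a line, values as JSON. servo_tool: Moves the arm, as the interface text tells. Its arguments: {"type":"object","properties":{"deltas":{"type":"string"},"grip":{"type":"number"}},"required":["deltas"]}

```bash
mkdir -p pics; cat > h.py <<'E'
from rig import *
import numpy as np, cv2
from scipy.spatial.transform import Rotation as Ro
def w(p,u,v,z=None):
    K=np.array(p["mtx"]);R=np.array(p["R"]);t=np.array(p["t"]).ravel()
    d=np.linalg.inv(K)@[u,v,1.]
    if z is None:
        D=p["depth"][int(round(v)),int(round(u))]; return R.T@(d*D-t)
    o=-R.T@t; r=R.T@d; return o+r*(z-o[2])/r[2]
def save(p,n): cv2.imwrite("pics/"+n,cv2.cvtColor(p["pixels"],cv2.COLOR_RGB2BGR))
E
python3 - <<'E'
from h import *
s=get_state();print(s)
Z=dict(lid_hinge=90,handle_left=132,handle_right=132,latch_grip=123,dimmer_top=48)
for c in ["scene","side","wrist"]:
    p=grab_frame(c);save(p,c+"0.png")
    print(c,np.round(-np.array(p["R"]).T@np.array(p["t"]).ravel()))
    for n in Z:
        for r in spot_point(n,p)[:2]:
            u,v=r["centre"]
            print(c,n,round(r["conf"],2),np.round([u,v]),np.round(w(p,u,v,Z[n]),1),np.round(w(p,u,v),1))
E
```

```text
{'clock': 0.0, 'joint_positions': array([-0.06623521,  0.53719649, -0.00442235,  1.53889253,  0.00260421,
        1.06728668, -0.0712144 ]), 'joint_vel': array([-0.00093379,  0.00070569,  0.00208676,  0.00267158, -0.00022799,
       -0.00046392,  0.0006255 ]), 'joint_efforts': array([-4.51575825e-04, -5.83398092e+01,  1.04865700e+00, -2.59097242e+01,
        1.23920938e-02,  9.44124302e-03, -7.87308863e-06]), 'eef_pos': array([ 6.49396204e+02, -4.48199124e-03,  2.52385996e+02]), 'tool_rot': array([-3.13982095e+00,  1.42163364e-04,  1.57087729e+00]), 'force': array([ 0.00819759, -0.02273184,  0.81071047]), 'moment': array([-0.04201627, -0.02499809,  0.02557977]), 'gripper_force': 0.0, 'gripper_width': 85.4466718654752}
scene [1317. -306. 1039.]
scene lid_hinge 0.6 [355. 272.] [718.4  24.5  90. ] [721.8  22.6  95.4]
scene handle_left 0.7 [366. 195.] [526.7 145.8 132. ] [525.8 146.4 130.9]
scene handle_left 0.69 [354. 274.] [749.6   5.3 132. ] [726.1  18.2  94.5]
scene handle_right 0.7 [279. 215.] [502.8 -94.3 132. ] [505.  -94.8 134.4]
scene latch_grip 0.68 [324. 208.] [519.7  27.6 123. ] [522.   26.6 125.6]
side [   43. -1087.  1174.]
side lid_hinge 0.77 [366. 211.] [724.3  21.5  90. ] [716.2   8.2 103. ]
side handle_left 0.98 [282. 195.] [517.1 139.9 132. ] [529.3 171.4 105.2]
side handle_right 0.82 [315. 245.] [513.3 -86.5 132. ] [511.6 -90.2 135.8]
side latch_grip 0.17 [224. 184.] [388.7 269.5 123. ] [414.3 370.   45.2]
wrist [651.  84. 374.]
wrist lid_hinge 0.84 [414. 204.] [723.4  15.3  90. ] [721.7  16.9  96.7]
wrist handle_right 0.86 [136. 348.] [502.8 -91.1 132. ] [506.1 -87.2 137.4]
wrist handle_right 0.18 [418. 203.] [715.5  26.4 132. ] [724.9  18.1  97. ]
```

```bash
python3 -c "
import cv2,numpy as np
a=[cv2.imread('pics/%s0.png'%c) for c in ('scene','side')]
cv2.imwrite('pics/m.png',cv2.resize(np.vstack(a),(0,0),fx=.62,fy=.62))"
```

```text
(no output)
```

View pics/scene0.png

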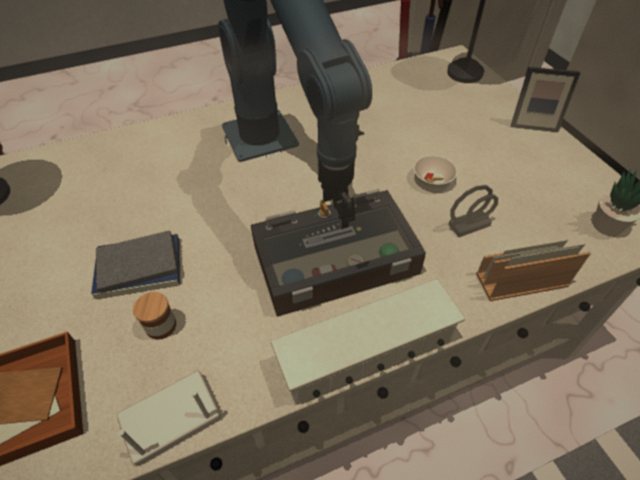

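View pics/wrist0.png

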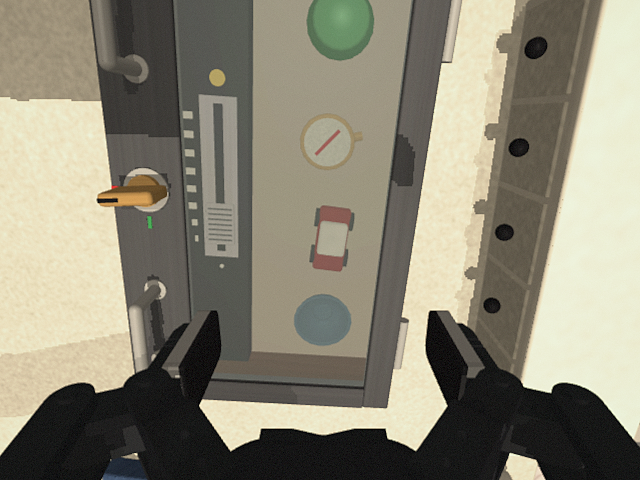

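Scene: case in the middle, latch at about (324,208), handles at (279,215) and (366,195). Wrist: knob at (135,195) with its black mark towards the front, dimmer pad at (221,230), hinge side on the right; the handles are grey bows at (120,50) and (145,320).

```bash
python3 - <<'E'
from h import *
def cloud(p):
    K=np.array(p["mtx"]);R=np.array(p["R"]);t=np.array(p["t"]).ravel()
    v,u=np.mgrid[:480,:640];D=p["depth"]
    P=np.stack([(u-K[0,2])/K[0,0]*D,(v-K[1,2])/K[1,1]*D,D],-1)-t
    return P@R, D>0
for c in ["scene","wrist","side"]:
    p=grab_frame(c);P,m=cloud(p)
    k=m&(abs(P[...,2]-97)<5)&(abs(P[...,0]-620)<170)&(abs(P[...,1]-25)<240)
    q=k.astype(np.uint8); n,l,st,_=cv2.connectedComponentsWithStats(q); i=1+st[1:,4].argmax()
    X=P[l==i][:,:2].astype(np.float32)
    print(c,len(X),cv2.minAreaRect(X), np.median(P[l==i][:,2]))
    if c=="wrist":
        for n,(u,v,z) in dict(f0=(98,20,97),f1=(143,400,97),dimC=(221,230,48),slotTop=(217,97,46),green=(340,20,50),knobbase=(146,190,100),mark=(107,200,132),wingend=(160,196,132),yel=(217,77,45)).items(): print(n,np.round(w(p,u,v,z),1))
    for n in ["paperweight","sculpture","key_bowl","candle","books","latch_grip","dimmer_top"]:
        for r in spot_point(n,p)[:1]:
            print(c,n,round(r["conf"],2),np.round(r["centre"]),np.round(w(p,*r["centre"]),0))
E
```

```text
scene 7653 ((610.3399658203125, 23.463043212890625), (401.587158203125, 251.6224365234375), 86.06282806396484) 94.69105990224205
scene sculpture 0.74 [469. 229.] [664. 413.  18.]
scene key_bowl 0.64 [430. 178.] [436. 424.  16.]
scene candle 0.64 [161. 326.] [ 661. -450.   59.]
scene books 0.81 [139. 268.] [ 462. -474.   49.]
scene latch_grip 0.43 [327. 209.] [531.  29. 130.]
wrist 113537 ((608.3038330078125, -6.9858551025390625), (342.37103271484375, 248.53395080566406), 86.16973114013672) 94.01461257374294
f0 [499.8 143.6  97. ]
f1 [ 478.4 -174.6   97. ]
dimC [554.2 -19.7  48. ]
slotTop [561.2  97.6  46. ]
green [664.1 153.6  50. ]
knobbase [515.1  29.  100. ]
mark [503.2  28.5 132. ]
wingend [539.8  31.2 132. ]
yel [562.4 113.2  45. ]
wrist latch_grip 0.74 [128. 196.] [518.  31. 133.]
wrist dimmer_top 0.47 [276. 172.] [615.  41.  94.]
side 6758 ((609.5512084960938, 21.156219482421875), (407.841552734375, 249.43714904785156), 86.04997253417969) 95.89959030666715
side sculpture 0.92 [281. 163.] [627. 422.  26.]
side candle 0.71 [426. 371.] [ 599. -487.   50.]
side books 0.71 [353. 413.] [ 401. -511.   52.]
side latch_grip 0.64 [298. 222.] [512.  21. 126.]
```

Request:
servo_tool(
  deltas="0.0058 -0.0266 0.012 0; 0.0058 -0.0266 0.012 0; 0.0058 -0.0266 0.012 0; 0.0058 -0.0266 0.012 0; 0.0058 -0.0264 0.012 0; 0 0 0 6.7; 0 0 0 6.7; 0 0 0 6.7; 0 0 0 6.7; 0 0 0 6.7",
  grip=0.05,
)

```text
clock: 2.93
eef_pos: [517.3, 29.0, 193.5]
tool_rot: [3.141, -0.0, 0.98]
force: [0.0, -0.1, -0.7]
gripper_width: 44.7
gripper_force: 0.0
```

Request:
servo_tool(
  deltas="0 0 0 6.7; 0 0 0 6.7; 0 0 0 6.7; 0 0 0 6.7; 0 0 0 6.7; 0 0 0 6.7; 0 0 0 6.7; 0 0 0 6.7; 0 0 0 6.7; 0 0 0 0",
)

```text
clock: 3.77
eef_pos: [517.3, 29.2, 193.4]
tool_rot: [3.141, -0.0, -0.07]
force: [0.2, -1.1, 0.2]
gripper_width: 45.1
gripper_force: 0.0
```

```bash
python3 - <<'E'
from h import *
s=get_state();print(s["eef_pos"],s["tool_rot"],s["force"],s["joint_positions"],s["gripper_width"])
p=grab_frame("wrist");save(p,"w1.png")
Z=dict(lid_hinge=90,handle_left=132,handle_right=132,latch_grip=123,dimmer_top=48)
for n in Z:
    for r in spot_point(n,p)[:2]: print(n,round(r["conf"],2),np.round(r["centre"]),np.round(w(p,*r["centre"],Z[n]),1))
E
```

```text
[517.3090333   29.20563435 193.38005658] [ 3.14146553e+00 -2.68039367e-04 -7.00228585e-02] [ 0.23976639 -1.12781429  0.15482219] [-0.41904938  0.40687461  0.34538093  1.95501834 -0.18585329  0.80979222
 -1.61181637] 45.0784285912401
handle_left 0.89 [107. 284.] [521.1 149.4 132. ]
handle_right 0.81 [539. 281.] [505.5 -90.5 132. ]
latch_grip 0.62 [324. 275.] [513.5  28.9 123. ]
```

View pics/w1.png

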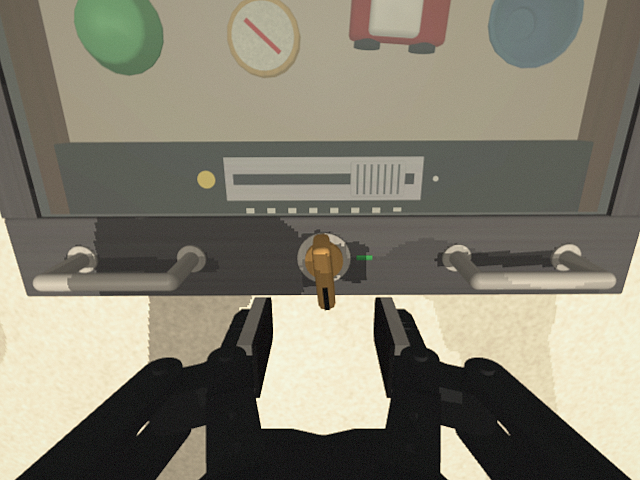

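The knob is at (324,275), centred between the fingers, black mark towards the front; yaw matches. Descend and grip.

Request:
servo_tool(
  deltas="-0.001 0 0.016 0; 0 0 0.016 0; 0 0 0.016 0; 0 0 0.01 0; 0 0 0.006 0; 0 0 0 0",
)

```text
clock: 4.57
eef_pos: [515.5, 28.9, 128.3]
tool_rot: [3.141, 0.002, -0.066]
force: [-0.2, -0.1, 1.0]
gripper_width: 44.8
gripper_force: 0.0
```

Request:
servo_tool(
  deltas="0 0 0 0; 0 0 0 0; 0 0 0 0; 0 0 0 0; 0 0 0 0",
  grip=-1,
)

```text
clock: 4.98
eef_pos: [516.6, 28.9, 130.2]
tool_rot: [-3.141, -0.001, -0.066]
force: [-1.6, -1.8, 6.6]
gripper_width: 9.2
gripper_force: 60.2
```

Request:
servo_tool(
  deltas="0 0 0 -7; 0 0 0 -7; 0 0 0 -7; 0 0 0 -7; 0 0 0 -7; 0 0 0 -7; 0 0 0 -7; 0 0 0 -7; 0 0 0 -7; 0 0 0 -7",
)

```text
clock: 5.82
eef_pos: [515.3, 31.2, 130.1]
tool_rot: [-3.139, -0.001, 1.163]
force: [-6.8, 5.1, 10.7]
gripper_width: 8.6
gripper_force: 60.9
```

Request:
servo_tool(
  deltas="0 0 0 -6.5; 0 0 0 -6.5; 0 0 0 -6; 0 0 0 0; 0 0 0 0",
)

```text
clock: 6.23
eef_pos: [514.5, 31.3, 130.1]
tool_rot: [-3.138, -0.002, 1.489]
force: [-8.6, 5.9, 12.3]
gripper_width: 8.8
gripper_force: 61.4
```

Request:
servo_tool(
  deltas="0 0 0 0; 0 0 0 0; 0 0 0 0; 0 0 -0.02 0; 0 0 -0.02 0; 0 0 -0.02 -0.8; 0.03 0 0 0; 0.03 0 0 0; 0.03 -0.002 0 0; 0.03 0 0 0",
  grip=0.05,
)

```text
clock: 7.07
eef_pos: [522.7, 149.8, 189.5]
tool_rot: [3.141, 0.0, 1.5]
force: [0.5, 0.1, -1.7]
gripper_width: 44.9
gripper_force: 0.0
```

```bash
sleep 0; python3 - <<'E'
from h import *
s=get_state();print(s["eef_pos"],s["tool_rot"],s["force"],s["gripper_width"])
p=grab_frame("wrist");save(p,"w2.png")
Z=dict(lid_hinge=90,handle_left=132,handle_right=132,latch_grip=123,dimmer_top=48)
for c in ["wrist","scene","side"]:
  if c!="wrist": p=grab_frame(c)
  for n in Z:
    for r in spot_point(n,p)[:1]: print(c,n,round(r["conf"],2),np.round(r["centre"]),np.round(w(p,*r["centre"],Z[n]),1))
s=get_state();print(s["eef_pos"],s["tool_rot"])
E
```

```text
[522.70374035 149.78029683 189.51051436] [3.14090525e+00 1.34239993e-04 1.49988495e+00] [ 0.45441052  0.12297302 -1.73466491] 44.904556396844576
wrist lid_hinge 0.78 [600. 400.] [725.   13.2  90. ]
wrist handle_left 0.61 [321. 283.] [522.2 146.9 132. ]
wrist latch_grip 0.67 [324. 436.] [515.5  28.5 123. ]
wrist dimmer_top 0.72 [321. 282.] [518.7 107.3  48. ]
scene lid_hinge 0.79 [355. 272.] [720.1  23.7  90. ]
scene handle_left 0.58 [366. 194.] [523.5 148.  132. ]
scene handle_right 0.69 [281. 214.] [502.8 -89.  132. ]
scene latch_grip 0.51 [322. 207.] [513.2  22.8 123. ]
side lid_hinge 0.8 [363. 210.] [716.7  27.   90. ]
side handle_left 0.78 [283. 194.] [521.  144.1 132. ]
side handle_right 0.67 [313. 248.] [505.  -91.6 132. ]
side latch_grip 0.57 [300. 222.] [519.8  22.6 123. ]
[522.57255826 148.89073102 189.29729137] [ 3.14158065e+00 -2.32837356e-05  1.50092752e+00]
```

View pics/w2.png

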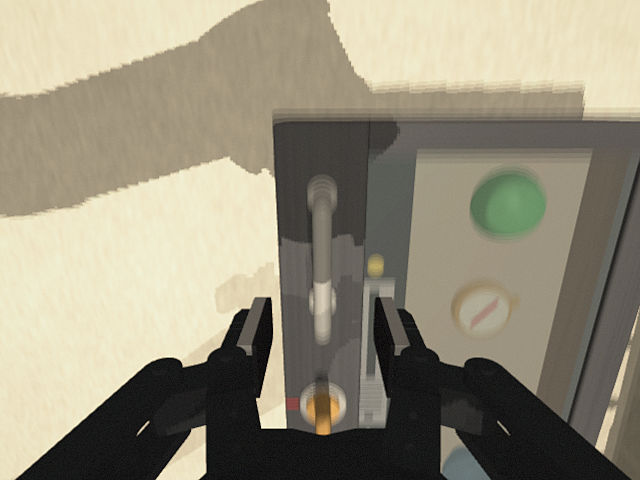

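Bar at column 321, midway between the fingers; the wing lies along case y (released). Descend and grip the handle.

Request:
servo_tool(
  deltas="0 0 0.016 0; 0 0 0.016 0; 0 0 0.014 0; 0 0 0.008 0; 0 0 0 0",
)

```text
clock: 8.38
eef_pos: [521.4, 148.6, 133.7]
tool_rot: [-3.139, 0.001, 1.501]
force: [-0.2, 0.9, -0.5]
gripper_width: 44.7
gripper_force: 0.0
```

Request:
servo_tool(
  deltas="0 0 0 0; 0 0 0 0; 0 0 0 0; 0 0 0 0; 0 0 0 0",
  grip=-1,
)

```text
clock: 8.8
eef_pos: [522.3, 149.2, 136.3]
tool_rot: [-3.142, -0.0, 1.501]
force: [-3.6, -0.4, 5.3]
gripper_width: 7.9
gripper_force: 58.6
```

```bash
python3 - <<'E'
import numpy as np
a,h=.212,.042
f=lambda t:np.array([-a*np.cos(t)+h*np.sin(t),a*np.sin(t)+h*np.cos(t)])
T=np.linspace(0,1.35,31)
P=np.array([f(t) for t in T]);d=np.diff(P,axis=0)
print("; ".join("0 %.4f %.4f 0"%(x,-z) for x,z in d))
E
```

```text
0 0.0021 -0.0095 0; 0 0.0025 -0.0094 0; 0 0.0029 -0.0093 0; 0 0.0034 -0.0091 0; 0 0.0038 -0.0090 0; 0 0.0042 -0.0088 0; 0 0.0046 -0.0086 0; 0 0.0049 -0.0084 0; 0 0.0053 -0.0081 0; 0 0.0057 -0.0079 0; 0 0.0060 -0.0076 0; 0 0.0064 -0.0074 0; 0 0.0067 -0.0071 0; 0 0.0070 -0.0068 0; 0 0.0073 -0.0064 0; 0 0.0076 -0.0061 0; 0 0.0078 -0.0058 0; 0 0.0081 -0.0054 0; 0 0.0083 -0.0050 0; 0 0.0085 -0.0046 0; 0 0.0087 -0.0043 0; 0 0.0089 -0.0039 0; 0 0.0091 -0.0035 0; 0 0.0092 -0.0030 0; 0 0.0094 -0.0026 0; 0 0.0095 -0.0022 0; 0 0.0096 -0.0018 0; 0 0.0096 -0.0013 0; 0 0.0097 -0.0009 0; 0 0.0097 -0.0005 0
```

Request:
servo_tool(
  deltas="0 0.0021 -0.0095 0; 0 0.0025 -0.0094 0; 0 0.0029 -0.0093 0; 0 0.0034 -0.0091 0; 0 0.0038 -0.0090 0; 0 0.0042 -0.0088 0; 0 0.0046 -0.0086 0; 0 0.0049 -0.0084 0; 0 0.0053 -0.0081 0; 0 0.0057 -0.0079 0",
)

```text
clock: 9.63
eef_pos: [559.8, 146.6, 223.7]
tool_rot: [-3.136, 0.001, 1.502]
force: [-7.8, 3.3, -5.9]
gripper_width: 7.6
gripper_force: 58.3
```

Request:
servo_tool(
  deltas="0 0.006 -0.0076 0; 0 0.0064 -0.0074 0; 0 0.0067 -0.0071 0; 0 0.0070 -0.0068 0; 0 0.0073 -0.0064 0; 0 0.0076 -0.0061 0; 0 0.0078 -0.0058 0; 0 0.0081 -0.0054 0; 0 0.0083 -0.0050 0; 0 0.0085 -0.0046 0",
)

```text
clock: 10.47
eef_pos: [632.5, 141.7, 288.8]
tool_rot: [-3.135, 0.0, 1.502]
force: [-16.1, 0.6, 13.4]
gripper_width: 7.6
gripper_force: 58.7
```

Request:
servo_tool(
  deltas="0 0.0087 -0.0043 0; 0 0.0089 -0.0039 0; 0 0.0091 -0.0035 0; 0 0.0092 -0.0030 0; 0 0.0094 -0.0026 0; 0 0.0095 -0.0022 0; 0 0.0096 -0.0018 0; 0 0.0096 -0.0013 0; 0 0.0097 -0.0009 0; 0 0.0097 -0.0005 0",
)

```text
clock: 11.3
eef_pos: [728.9, 135.1, 313.8]
tool_rot: [3.14, -0.002, 1.501]
force: [-6.5, 1.6, 6.9]
gripper_width: 7.7
gripper_force: 62.7
```

```bash
python3 - <<'E'
from h import *
p=grab_frame("side");save(p,"s3.png")
p=grab_frame("scene");save(p,"c3.png")
a=cv2.imread("pics/s3.png")[80:380,150:550];b=cv2.imread("pics/c3.png")[80:380,150:550]
cv2.imwrite("pics/m3.png",np.hstack([a,b]))
s=get_state();print(s["eef_pos"],s["tool_rot"],s["force"],s["gripper_width"])
E
```

```text
[730.62236786 134.97275441 313.26291913] [ 3.13651461e+00 -2.19748490e-03  1.50085799e+00] [-0.70181848  2.62867212  3.84371034] 7.458601388025575
```

View pics/m3.png

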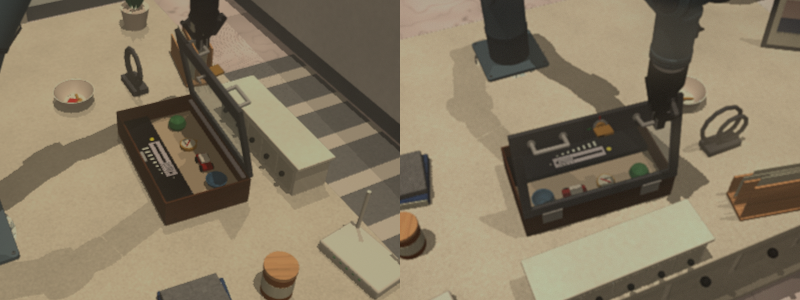

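Lid stands open about 1.35 rad, the dimmer and collection are exposed. Release, rise over the lid's edge, go to the dimmer.

Request:
servo_tool(
  deltas="0 0 0 0; 0 0 0 0; 0 0 0 0; 0 0 -0.015 0; 0 0 -0.025 0; 0 0 -0.025 0; -0.01 -0.01 0 0; -0.02 -0.02 0 0; -0.02 -0.02 0 0; -0.02 -0.02 0 0",
  grip=-0.42,
)

```text
clock: 12.23
eef_pos: [652.9, 68.3, 374.8]
tool_rot: [3.141, 0.001, 1.501]
force: [0.3, -0.8, 0.2]
gripper_width: 24.9
gripper_force: 0.0
```

Request:
servo_tool(
  deltas="-0.025 -0.025 0 0; -0.025 -0.025 0 0; -0.025 -0.025 0 0; -0.02 -0.019 0 0; 0 0 0.03 0; 0 0 0.035 0; 0 0 0.035 0; 0 0 0.035 0; 0 0 0.035 0; 0 0 0.03 0",
  grip=-1,
)

```text
clock: 13.07
eef_pos: [552.9, -19.4, 173.0]
tool_rot: [-3.141, 0.001, 1.501]
force: [0.6, 0.5, -0.6]
gripper_width: -0.2
gripper_force: 0.0
```

```bash
python3 - <<'E'
from h import *
p=grab_frame("wrist");save(p,"w4.png")
s=get_state();print(s["eef_pos"],s["tool_rot"],s["force"],s["gripper_width"])
for n in ["dimmer_top"]:
  for r in spot_point(n,p)[:2]: print(n,round(r["conf"],2),np.round(r["centre"]),np.round(w(p,*r["centre"],48),1),w(p,*r["centre"]))
E
```

```text
[549.42505015 -19.30314765 167.70442728] [-3.13271396e+00  1.46243448e-03  1.50091705e+00] [-2.60707278 -0.55171732 -4.02592592] -0.19443096479017669
dimmer_top 0.78 [323. 231.] [554.  -14.8  48. ] [554.02564222 -14.54231907  48.68067484]
dimmer_top 0.27 [459. 233.] [650.5 -23.1  48. ] [647.60610473 -20.26769183  55.89326252]
```

View pics/w4.png

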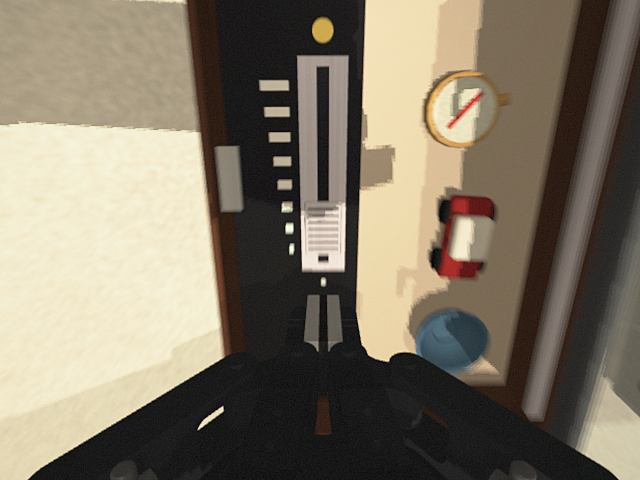

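Request:
servo_tool(
  deltas="0.002 0.001 0.025 0; 0 0 0.025 0; 0 0 0.025 0; 0 0 0.015 0; 0 0 0.005 0; 0 0 0 0; 0 0 0 0",
)

```text
clock: 13.75
eef_pos: [556.0, -16.9, 81.4]
tool_rot: [3.139, 0.0, 1.501]
force: [-0.4, -0.8, -0.6]
gripper_width: 0.1
gripper_force: 0.0
```

Request:
servo_tool(
  deltas="-0.001 -0.001 0.005 0; 0 0 0.003 0; 0 0 0.002 0; 0 0 0.001 0; 0 0 0 0; 0 0 0 0",
)

```text
clock: 14.25
eef_pos: [553.9, -17.8, 70.0]
tool_rot: [3.141, 0.0, 1.501]
force: [-4.3, 0.3, 14.2]
gripper_width: -0.1
gripper_force: 6.6
```

Request:
servo_tool(
  deltas="0 0 -0.0005 0; 0 0 0 0; 0 0 0 0; 0.004 0 0 0; 0.004 0 0 0; 0 0 0 0",
)

```text
clock: 14.75
eef_pos: [554.5, -9.1, 70.1]
tool_rot: [3.141, -0.0, 1.502]
force: [-2.4, 1.4, 9.6]
gripper_width: 0.1
gripper_force: 4.5
```

Request:
servo_tool(
  deltas="0.008 0 0 0; 0.008 0 0 0; 0.008 0 0 0; 0.008 0 0 0; 0.008 0 0 0; 0 0 0 0",
)

```text
clock: 15.25
eef_pos: [557.3, 32.3, 70.1]
tool_rot: [3.141, -0.001, 1.503]
force: [-2.6, 1.6, 9.1]
gripper_width: -0.1
gripper_force: 4.5
```

```bash
python3 - <<'E'
from h import *
p=grab_frame("scene");print([(r["conf"],np.round(r["centre"]),w(p,*r["centre"],48)) for r in spot_point("dimmer_top",p)[:2]])
p=grab_frame("side");print([(r["conf"],np.round(r["centre"]),w(p,*r["centre"],48)) for r in spot_point("dimmer_top",p)[:2]])
s=get_state();print(s["eef_pos"],s["force"])
E
```

```text
[]
[(0.42, array([311., 237.]), array([554.57832039,  28.28772773,  48.        ]))]
[557.22498897  31.13892926  70.07949812] [-2.61629951  2.08457821  7.90521224]
```

Pad follows (28 vs tool 31). Continue to the end stop.

Request:
servo_tool(
  deltas="0.008 0 0 0; 0.008 0 0 0; 0.008 0 0 0; 0.008 0 0 0; 0.006 0 0 0; 0.004 0 0 0; 0.003 0 0 0; 0 0 0 0; 0 0 0 0; 0 0 0 0",
)

```text
clock: 16.28
eef_pos: [560.9, 73.9, 70.1]
tool_rot: [3.14, 0.001, 1.5]
force: [-1.1, -3.4, 7.4]
gripper_width: 0.0
gripper_force: 3.9
```

Request:
servo_tool(
  deltas="0 0 -0.01 0; 0 0 -0.02 0; 0 0 -0.03 0; 0 0 -0.03 0; 0 0 -0.03 0; 0 0 0 0; 0 0 0 0",
)

```text
clock: 16.87
eef_pos: [561.3, 75.6, 191.4]
tool_rot: [3.137, -0.001, 1.501]
force: [0.5, 0.9, -0.5]
gripper_width: 0.4
gripper_force: 0.0
```

```bash
python3 - <<'E'
from h import *
p=grab_frame("wrist");save(p,"w5.png");s=get_state();print(s["eef_pos"],s["tool_rot"])
print([(r["conf"],np.round(r["centre"]),w(p,*r["centre"],48)) for r in spot_point("dimmer_top",p)[:2]])
E
```

```text
[560.07731412  75.27875769 189.71351536] [ 3.14053761e+00 -3.73129560e-04  1.50117578e+00]
[(0.96, array([319., 235.]), array([558.88421234,  71.78431397,  48.        ]))]
```

View pics/w5.png

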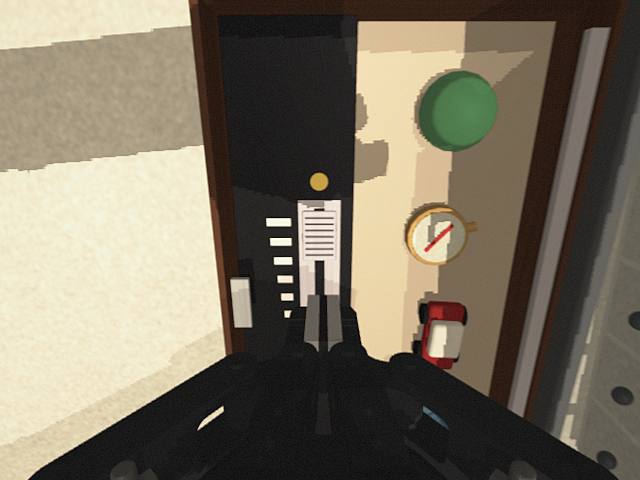

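```bash
python3 - <<'E'
import cv2
for n,r,c in (("w4",(195,290),(312,335)),("w5",(195,275),(308,331))):
    g=cv2.imread(f"pics/{n}.png",0);print(n,[int(x) for x in g[r[0]:r[1],c[0]:c[1]].mean(1)])
E
```

```text
w4 [85, 85, 85, 84, 84, 98, 117, 131, 143, 147, 148, 139, 123, 104, 101, 132, 162, 180, 169, 140, 132, 155, 190, 218, 226, 208, 179, 172, 181, 206, 231, 226, 198, 186, 175, 188, 212, 226, 220, 198, 183, 185, 198, 222, 223, 202, 184, 180, 185, 207, 221, 209, 198, 190, 184, 204, 220, 222, 212, 199, 190, 163, 142, 144, 141, 162, 183, 203, 221, 227, 232, 235, 227, 214, 193, 156, 120, 65, 26, 33, 33, 30, 45, 55, 66, 72, 73, 72, 67, 63, 55, 40, 29, 28, 30]
w5 [28, 30, 29, 26, 11, 127, 172, 170, 168, 167, 165, 164, 211, 187, 140, 117, 161, 227, 233, 230, 234, 224, 134, 101, 218, 236, 232, 243, 157, 62, 214, 237, 231, 241, 172, 81, 177, 230, 233, 238, 194, 104, 138, 223, 234, 235, 215, 124, 122, 220, 234, 234, 218, 129, 111, 219, 235, 234, 217, 127, 115, 218, 233, 230, 232, 189, 138, 146, 148, 148, 147, 147, 147, 146, 147, 148, 148, 143, 139, 140]
```

Dimmer pad at (319,235) sits at the slot's yellow end. Back to the raised handle, over the lid's edge.

Request:
servo_tool(
  deltas="0 0 -0.03 0; 0 0 -0.035 0; 0 0 -0.04 0; 0 0 -0.04 0; 0 0 -0.03 0; 0 0 -0.01 0; 0.01 0.02 0 0; 0.01 0.02 0 0; 0.01 0.02 0 0; 0.01 0.025 0 0",
  grip=-0.42,
)

```text
clock: 17.8
eef_pos: [647.4, 109.6, 372.1]
tool_rot: [-3.138, 0.001, 1.501]
force: [0.3, 0.3, 0.3]
gripper_width: 24.6
gripper_force: 0.0
```

Request:
servo_tool(
  deltas="0.01 0.025 0 0; 0.01 0.025 0 0; 0.01 0.02 0 0; 0.001 0.01 0 0; 0 0 0 0; 0 0 0 0; 0 0 0 0; 0 0 0 0",
)

```text
clock: 18.47
eef_pos: [728.8, 134.1, 373.9]
tool_rot: [-3.141, 0.0, 1.501]
force: [-1.4, 0.1, -0.1]
gripper_width: 25.2
gripper_force: 0.0
```

```bash
python3 - <<'E'
from h import *
p=grab_frame("wrist");save(p,"w6.png");s=get_state();print(s["eef_pos"],s["tool_rot"])
print([(r["conf"],np.round(r["centre"]),w(p,*r["centre"],306),w(p,*r["centre"])) for r in spot_point("handle_left",p)[:2]])
E
```

```text
[728.95185203 134.14246799 374.27207697] [-3.14137591e+00  1.57314911e-04  1.50083237e+00]
[]
```

View pics/w6.png

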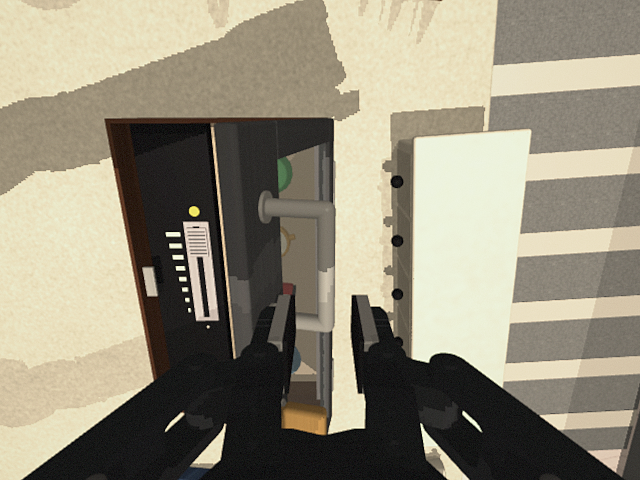

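Bar at column ~327, between the finger tips (~322): shift +1.5 mm, descend, grip.

Request:
servo_tool(
  deltas="0 0.0015 0.02 0; 0 0 0.02 0; 0 0 0.014 0; 0 0 0.008 0; 0 0 0 0; 0 0 0 0",
)

```text
clock: 19.07
eef_pos: [731.0, 134.3, 312.7]
tool_rot: [3.141, -0.0, 1.501]
force: [-0.3, -0.1, 0.2]
gripper_width: 24.9
gripper_force: 0.0
```

Request:
servo_tool(
  deltas="0 0 0 0; 0 0 0 0; 0 0 0 0; 0 0 0 0; 0 0 0 0",
  grip=-1,
)

```text
clock: 19.48
eef_pos: [731.5, 134.5, 313.9]
tool_rot: [3.14, -0.001, 1.501]
force: [-2.7, -1.1, 5.7]
gripper_width: 8.0
gripper_force: 58.8
```

Request:
servo_tool(
  deltas="0 -0.0097 0.0005 0; 0 -0.0097 0.0009 0; 0 -0.0096 0.0013 0; 0 -0.0096 0.0018 0; 0 -0.0095 0.0022 0; 0 -0.0094 0.0026 0; 0 -0.0092 0.003 0; 0 -0.0091 0.0035 0; 0 -0.0089 0.0039 0; 0 -0.0087 0.0043 0",
)

```text
clock: 20.32
eef_pos: [639.6, 140.7, 291.4]
tool_rot: [3.135, -0.001, 1.501]
force: [-2.1, -1.4, 13.4]
gripper_width: 7.7
gripper_force: 62.6
```

Request:
servo_tool(
  deltas="0 -0.0085 0.0046 0; 0 -0.0083 0.005 0; 0 -0.0081 0.0054 0; 0 -0.0078 0.0058 0; 0 -0.0076 0.0061 0; 0 -0.0073 0.0064 0; 0 -0.007 0.0068 0; 0 -0.0067 0.0071 0; 0 -0.0064 0.0074 0; 0 -0.006 0.0076 0",
)

```text
clock: 21.15
eef_pos: [563.1, 146.0, 226.7]
tool_rot: [-3.14, 0.001, 1.501]
force: [-7.7, -2.1, 9.2]
gripper_width: 7.9
gripper_force: 65.5
```

Request:
servo_tool(
  deltas="0 -0.0057 0.0079 0; 0 -0.0053 0.0081 0; 0 -0.0049 0.0084 0; 0 -0.0046 0.0086 0; 0 -0.0042 0.0088 0; 0 -0.0038 0.009 0; 0 -0.0034 0.0091 0; 0 -0.0029 0.0093 0; 0 -0.0025 0.0094 0; 0 -0.0021 0.007 0",
)

```text
clock: 21.98
eef_pos: [523.4, 148.6, 139.5]
tool_rot: [-3.139, 0.001, 1.502]
force: [-5.3, 0.1, 2.6]
gripper_width: 7.6
gripper_force: 68.4
```

Request:
servo_tool(
  deltas="0 0 0.002 0; 0 0 0.001 0; 0 0 0 0; 0 0 0 0",
)

```text
clock: 22.32
eef_pos: [522.8, 148.7, 136.5]
tool_rot: [-3.137, 0.001, 1.502]
force: [-7.4, -0.1, -0.7]
gripper_width: 7.7
gripper_force: 68.2
```

Request:
servo_tool(
  deltas="0 0 0.001 0; 0 0 0.001 0; 0 0 0.001 0; 0 0 0 0; 0 0 0 0",
)

```text
clock: 22.73
eef_pos: [522.5, 148.7, 134.6]
tool_rot: [-3.136, 0.002, 1.502]
force: [-11.5, -1.4, 11.3]
gripper_width: 7.7
gripper_force: 69.4
```

Request:
servo_tool(
  deltas="0 0 0.001 0; 0 0 0.001 0; 0 0 0 0; 0 0 0 0; 0 0 0 0",
)

```text
clock: 23.15
eef_pos: [522.4, 148.8, 133.9]
tool_rot: [-3.136, 0.002, 1.502]
force: [-17.1, -2.4, 25.9]
gripper_width: 7.6
gripper_force: 71.6
```

Request:
servo_tool(
  deltas="0 0 0 0; 0 0 0 0; 0 0 0 0; 0 0 -0.02 0; 0 0 -0.02 0; 0 0 -0.02 0; -0.03 0 0 0; -0.03 0 0 0; -0.03 0.002 0 0; -0.03 0 0 0",
  grip=0.05,
)

```text
clock: 23.98
eef_pos: [519.5, 27.5, 192.6]
tool_rot: [3.14, -0.0, 1.501]
force: [0.5, -0.7, -0.3]
gripper_width: 44.9
gripper_force: 0.0
```

Request:
servo_tool(
  deltas="0 0 0 0.4; 0 0 0 0.4; 0 0 0 0; 0 0 0 0; 0 0 0 0",
)

```text
clock: 24.4
eef_pos: [518.9, 30.3, 192.3]
tool_rot: [3.141, -0.001, 1.489]
force: [-0.1, -0.5, -0.1]
gripper_width: 44.6
gripper_force: 0.0
```

```bash
python3 - <<'E'
from h import *
p=grab_frame("wrist");save(p,"w7.png");s=get_state();print(s["eef_pos"],s["tool_rot"],s["force"])
for n,z in (("latch_grip",123),("handle_left",132),("handle_right",132)):
  print(n,[(r["conf"],np.round(r["centre"]),w(p,*r["centre"],z),w(p,*r["centre"])) for r in spot_point(n,p)[:1]])
E
```

```text
[518.84824176  30.171195   192.26359348] [ 3.14145239e+00 -4.57263721e-04  1.48917119e+00] [ 0.0740862  -0.08819285  0.390713  ]
latch_grip [(0.71, array([314., 274.]), array([514.25191204,  27.53265877, 123.        ]), array([514.82564923,  31.63098609, 132.0679212 ]))]
handle_left [(0.77, array([306.,  34.]), array([521.88936012, 147.86361321, 132.        ]), array([522.02557846, 146.80828104, 137.59784008]))]
handle_right [(0.95, array([317., 444.]), array([505.76073   , -89.92777693, 132.        ]), array([519.01880211,  41.43397735, 249.13609449]))]
```

View pics/w7.png

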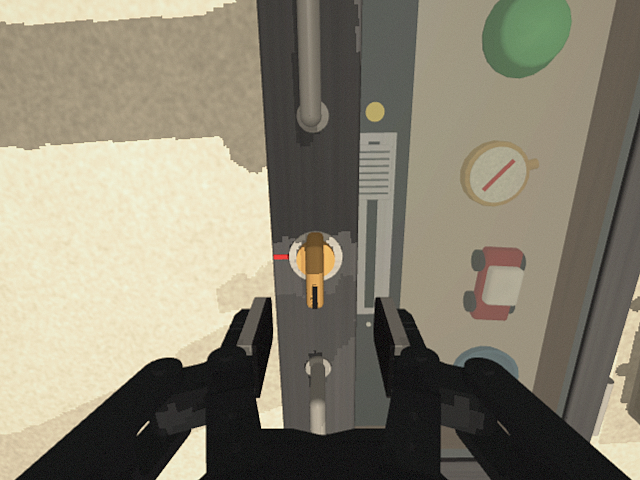

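Lid shut, knob at (314,274) with the mark to the right (released), about 3 mm towards the robot of the tool. Correct, descend, grip and turn back.

Request:
servo_tool(
  deltas="-0.001 -0.003 0.016 0; 0 0 0.016 0; 0 0 0.016 0; 0 0 0.01 0; 0 0 0.005 0; 0 0 0 0; 0 0 0 0",
)

```text
clock: 25.18
eef_pos: [515.9, 28.3, 129.6]
tool_rot: [3.141, -0.0, 1.487]
force: [0.1, -0.2, 0.1]
gripper_width: 45.1
gripper_force: 0.0
```

Request:
servo_tool(
  deltas="0 0 0 0; 0 0 0 0; 0 0 0 0; 0 0 0 0; 0 0 0 0",
  grip=-1,
)

```text
clock: 25.6
eef_pos: [514.3, 28.4, 130.0]
tool_rot: [-3.139, 0.0, 1.487]
force: [-6.7, 1.3, 9.5]
gripper_width: 8.9
gripper_force: 59.0
```

Request:
servo_tool(
  deltas="0 0 0 7; 0 0 0 7; 0 0 0 7; 0 0 0 7; 0 0 0 7; 0 0 0 7; 0 0 0 7; 0 0 0 7; 0 0 0 7; 0 0 0 7",
)

```text
clock: 26.43
eef_pos: [513.7, 28.7, 129.9]
tool_rot: [-3.14, 0.003, 0.26]
force: [-8.7, 1.0, 10.7]
gripper_width: 8.8
gripper_force: 59.4
```

Request:
servo_tool(
  deltas="0 0 0 6.5; 0 0 0 6.5; 0 0 0 6; 0 0 0 1; 0 0 0 0; 0 0 0 0",
)

```text
clock: 26.93
eef_pos: [513.7, 28.9, 129.9]
tool_rot: [-3.141, 0.004, -0.082]
force: [-9.2, 1.7, 12.4]
gripper_width: 8.7
gripper_force: 59.6
```

Locked (yaw -0.08 ≈ the case's). Release, rise, check.

Request:
servo_tool(
  deltas="0 0 0 0; 0 0 0 0; 0 0 0 0; 0 0 -0.015 0; 0 0 -0.02 0; 0 0 -0.03 0; 0 0 -0.03 0; 0 0 0 0; 0 0 0 0; 0 0 0 0",
  grip=0.05,
)

```text
clock: 27.77
eef_pos: [515.4, 28.2, 223.9]
tool_rot: [-3.141, 0.0, -0.084]
force: [-0.4, -0.0, -0.3]
gripper_width: 44.9
gripper_force: 0.0
```

```bash
python3 - <<'E'
from h import *
p=grab_frame("wrist");save(p,"w8.png");s=get_state();print(s["eef_pos"],s["force"],s["clock"])
E
```

```text
[515.01779016  28.16021965 223.38079165] [ 0.41362353  0.31125662 -0.00090155] 27.8167
```

View pics/w8.png

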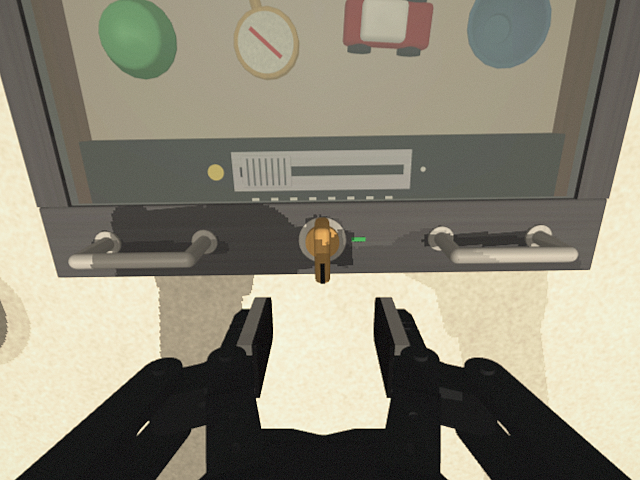

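The knob at (322,245) is locked with its mark to the front, the lid is shut, the dimmer pad at (265,172) is at the yellow end, and the collection is in place.

```bash
python3 -c "
from rig import *
print(finish_job())"
```

```text
the job is handed in; nothing more can be done
None
```

I handed the job in at about 28 s with the latch locked, the lid shut, the dimmer at its bright end and the collection where it stood in the last wrist picture; no verdict came back.

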